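# Post a pack of waste slides through the flap of the glass bin

## Task

The white paper-wrapped pack of waste slides lies askew on the dark steel feed tray of the yellow glass bin. Without picking it up, push it sideways with the fingertips until it lies flat along the tray's white guide fence, then push it end-on from behind through the red gravity flap until it tips over the sill and drops into the bin. Draw the fingers back so that the flap swings fully shut, and leave everything else on the bench where it stands.

Things in the scene. Friction and masses are not known exactly. Their poses are not given: they have to be found in the camera images.
- glass_bin: Yellow glass-waste bin with a dark steel feed tray in front, one fixed unit. Origin on the bench under the outer face of its front panel; x = feed direction from tray into bin (away from the robot), y left, z up. The bin spans x 0..190 mm, y -100..+100, flat top at z=176 with a clear window; floor z=6. An old white pack lies fixed inside. A wall shelf overhangs the back of the bench: keep the wrist low and back.
- tray (a point): Middle of the top of the flat dark steel tray, z=100 mm. Tray in the bin's frame: x -200..0, y -108..+32, no rim, on legs. Low white strip on its right near the port, 10 mm high: a lead-in slanting from (x -48, y -74) to (x -4, y -36).
- fence (a point): Midpoint of the fence's face, at deck height. White strip along the left of the tray: face at y=+14 mm in the bin's frame, facing right (-y), x -193..-3, only 10 mm high over the deck (top at z=110), so fingertips 12 mm or more over the deck pass above it.
- port (a point): Point on the deck (z=100 mm) in the plane of the front panel's outer face, on the path of the middle of a pack that lies against the fence (x=0, y=0 of the bin). The panel is 5 mm thick; its opening spans y -36..+24, z 100..166 mm; header bar above it z 166..176, bin top level with that.
- sill (a point): Rounded inner end of the deck, 22 mm beyond port; then a 94 mm drop to the bin floor. The pack tips over when its middle is past, i.e. its rear end about 17 mm short of port; push the rear end up to port or a few mm past to be sure. Fingers held upright would bump the header over the port: lean them 25 to 45 degrees, tips leading.
- flap (a joint): Angle of the red gravity flap in the port, rad: 0 hangs shut, grows as it swings inward (stop 1.45; never outward). Its pin is 60 mm over the deck at x=+2.5 mm; flap 56 mm wide, lower edge 4 mm over the deck. 20 g, nearly frictionless: opens under less than 1 N, rests on what passes below, falls shut in about half a second.
- waste_pack: White paper-wrapped pack of slides with a blue stripe, 28 x 78 x 25 mm (x, y, z), about 50 g, slides freely. Origin: centre of its underside; y is its long axis. It starts flat on the tray, its middle 50 to 70 mm from the fence's face, turned up to 0.45 rad from the feed direction.
- flap_edge (a point): Middle of the flap's lower edge; moves with the flap.
- tape_roll: Roll of label tape lying flat left of the tray, 66 dia x 19 mm; origin at the centre of its underside. Leave alone.
- sample_cup: Sample cup with red lid right of the tray, 41 dia x 59 mm; origin at the centre of its underside. Leave alone.
- sample_cup_2: Second sample cup with red lid, farther right, 41 dia x 59 mm. Leave alone.
- dropper: Brown dropper bottle, 36 dia x 85 mm, right. Leave alone.
- marker: Blue and white marker lying on the bench, 130 mm, right. Leave alone.
- tweezers: Steel tweezers lying on the bench, 140 mm, right. Leave alone.
- petri: Petri dish, 60 dia x 14 mm, right. Leave alone.
Mind the look-alikes: they are no part of the job. Of the things like the waste_pack, leave any that is pink, purple or turquoise; of the rest the larger one is meant.

How it is judged:
By the outcome, as a careful person would: the job done as asked, in the order asked, and still so for the second after the job is handed in, with the robot touching nothing.
It also fails if it takes over 48 s, if anything falls off the work surface, if the arm or the gripper's body presses on something with over 40 N, if the wrist force passes 120 N, or if a joint passes its speed limit or range.

## Robot

A 6-joint arm with a two-finger parallel gripper is mounted at the origin on a cart in front of the work surface, level with it; the furniture and walls round the work are solid. World frame = base frame: x ahead of the robot, y to its left, z up, the work surface at z = 0. Lengths are in m, angles in rad, forces in N, time in s.
With the tool pointing down it reaches from about 0.35 to 0.775 m from the base axis. Payload 5.5 kg.
Tool frame: the origin (TCP) lies midway between the tips of the shut fingers; the grasp point (between the pads) lies 19 mm behind it (tcp_to_grasp is the x of the grasp point in the tool frame, in m); x points along the fingers, y is the direction in which the jaws open and shut, and the axes are right-handed (so a half turn about x gives the same grasp; the last joint's range is limited). The gripper opens to 85 mm and grips with 20 to 120 N. Pads are 22 mm wide; open, the fingers measure 114 mm over their backs; the gripper's body (76 mm by 85 mm) begins 54 mm behind the grasp point. The pads swing forward as they close: fully open they stand 13 mm farther back than shut.
Start: joints at [-1.387, 0.313, 0.046, 1.304, 0, 1.431], TCP at [0.183, -0.545, 0.231] pointing down, gripper open.
Joint ranges: [-2.76, 2.76], [-0.86, 1.69], [-1.03, 1.26], [-2.2, 2.34], [-1.47, 1.5], [-3.14, 3.14]. Speed limits (rad/s): [2.57, 2.57, 3.14, 3.14, 3.14, 3.14].

## Interface

Orientations are given as a unit quaternion [x, y, z, w].
In Python, from cell import * gives the robot as it stands.
- The arm moves only by the tool move_arm, never from a script. Its argument "deltas" is a list of rows, each a list of 5 numbers: the shift along the tool's x, y, z in cm, then the turn about the tool's x in rad, then the opening, from 0 (shut) to 1 (fully open). In form: [[tx, ty, tz, roll, jaw], ...]. A call has 1 to 5 rows; each row is the pose to reach, as a shift and turn from the pose commanded when the call began, along the tool's axes at that moment; what a row does not reach only later rows make up. A row lasts 1/12 s, in which the tool goes at most 41.7 mm and 7.16 degrees, less where a joint would pass 70% of its speed; a pose out of reach is approached as far as the arm can. A call with a gripper value outside its range is refused whole. The fingers move at their own pace and stop on an object; "force" is the grip in N (left out, the last holds). Time passes only in rows, so rows that repeat a pose let the fingers close. It gives the time, the measured TCP pose, the force and the opening at its end, in the units of the state.
- get_obs(): the state, without advancing time (a new reading comes with each control period).
- grab_frame(name): name is "scene" or "top"; returns the picture (480x640x3 uint8, red, green, blue); there is no depth.
- camera_info(name): a dict with "vfov" (degrees; the focal length in pixels is half the picture's height over the tangent of half this angle, whatever the lens; pixels are square), "cx", "cy" (the principal point, pixels), "view" (4x4, takes a point from world to camera coordinates). Camera axes: x right, y up, looking along -z (the intrinsics and any distortion apply to the point x, -y, -z); pixel columns grow to the right and rows downward; lengths in m; the calibration is good to about 2 mm. A picture is of the moment at which its call begins. camera_info takes no time and is no camera call.
- sign_off(): hands the job in, once; it reports no verdict.
Trained networks look in the newest picture that a camera, given by its name, has taken for a name from the list of things; names that differ only in an ending like _2 or _b are one class to them, and where a whole thing is asked for, a point or a joint stands for the part that bears it (a point fixed in the world has none). Each returns a list of dicts, best first, with "confidence" (0 to 1); they miss things now and then, are a little off and sometimes report something else, mostly with a low value. They report only what shows in the picture. A call takes as long as a camera call. They do not tell look-alikes from the thing itself.
- boxes_of(label, camera): "rect" ([centre column, centre row, width, height] in pixels, round what is visible of it).
- regions_of(label, camera): "region" (480x640 bool, what is visible of it) and "rect" ([centre column, centre row, width, height] in pixels, round what is visible of it).
- pinpoint(label, camera): "xy" ([column, row] in pixels: a listed point, or the origin of a listed thing).
The state is a dict: "time": time; "joints": joint angles; "joint_velocities": joint speeds; "joint_torque": joint torques, N m; "eef_pos": TCP position; "tcp_rot": TCP orientation; "ft_force": force on the tool from outside, world axes, zero at the start; "torque": the same for the moment, N m; "width": finger opening in m.
Only numpy, scipy, OpenCV 4.12 (cv2) and the standard library are available. Lean on these libraries where they do the work, as an engineer would, in place of code of your own. Each camera call takes 0.05 s, during which the arm holds its last target. There are 200 camera calls.

## Working session

There is one attempt and no reset: what is moved stays moved. The work goes in short steps, Python scripts to look and compute and a tool call to move; the robot and the scene stay as the last step left them, time stands still between calls to the robot, and variables do not carry over. Pictures are saved under pics/ and viewed, about 8 in all and at most 12, crops included, and the job is handed in when it is done.

Besides the shell and the picture viewer there is one more tool, called after "Call:" as name(argument=value, ...), one argument or row to a line, values as JSON. move_arm: Moves the arm, as the interface text tells. Its arguments: {"type":"object","properties":{"deltas":{"type":"array","items":{"type":"array","items":{"type":"number"}}},"force":{"type":"number"}},"required":["deltas"]}

```bash
ls; mkdir -p pics
python3 - <<'E'
from cell import *
import cv2,numpy as np
o=get_obs();print({k:np.round(v,3) for k,v in o.items()})
for c in("scene","top"):
    f=grab_frame(c);cv2.imwrite(f"pics/{c}0.png",f[:,:,::-1]);i=camera_info(c);print(c,{k:(np.round(v,4).tolist()) if not isinstance(v,(str,dict)) else v for k,v in i.items()})
    for l in("tray","fence","port","sill","flap_edge","waste_pack","glass_bin"):
        print(l,[(np.round(d["xy"]).tolist(),round(d["confidence"],2)) for d in pinpoint(l,c)][:3])
    print([(np.round(d["rect"]).tolist(),round(d["confidence"],2)) for d in boxes_of("waste_pack",c)])
E
```

```text
pics
{'time': np.float64(0.0), 'joints': array([-1.387,  0.314,  0.045,  1.304, -0.   ,  1.431]), 'joint_velocities': array([ 0.   ,  0.   ,  0.003, -0.   ,  0.001,  0.001]), 'joint_torque': array([-1.0000e-03, -4.8062e+01,  2.9853e+01,  1.9000e-02, -0.0000e+00,
        0.0000e+00]), 'eef_pos': array([ 0.183, -0.545,  0.23 ]), 'tcp_rot': array([-0.698, -0.115,  0.698, -0.113]), 'ft_force': array([-0.66 , -0.43 ,  1.243]), 'torque': array([ 0.021, -0.023, -0.001]), 'width': np.float64(0.085)}
scene {'vfov': 45.4373, 'cx': 305.0198, 'cy': 239.2471, 'view': [[0.5319, -0.8466, -0.0179, -0.3899], [0.4087, 0.2381, 0.8811, -0.263], [-0.7417, -0.476, 0.4727, -1.3105], [0.0, 0.0, 0.0, 1.0]]}
tray [([276.0, 233.0], 0.57)]
fence [([294.0, 218.0], 0.64), ([265.0, 227.0], 0.6)]
port [([292.0, 222.0], 0.72)]
sill [([299.0, 218.0], 0.72)]
flap_edge [([293.0, 218.0], 0.81), ([294.0, 222.0], 0.26)]
waste_pack [([281.0, 240.0], 0.88), ([290.0, 302.0], 0.65), ([217.0, 241.0], 0.64)]
glass_bin [([294.0, 249.0], 0.9)]
[([189.0, 252.0, 28.0, 18.0], 0.64), ([294.0, 299.0, 22.0, 16.0], 0.51), ([214.0, 271.0, 11.0, 13.0], 0.5), ([219.0, 235.0, 21.0, 13.0], 0.48)]
top {'vfov': 48.9778, 'cx': 316.9162, 'cy': 245.7321, 'view': [[0.013, -0.9999, 0.0028, -0.157], [0.9965, 0.0132, 0.0819, -0.5148], [-0.082, 0.0017, 0.9966, -1.2772], [0.0, 0.0, 0.0, 1.0]]}
tray [([283.0, 253.0], 0.58), ([275.0, 211.0], 0.22)]
fence [([437.0, 276.0], 0.7), ([258.0, 250.0], 0.6)]
port [([271.0, 213.0], 0.71)]
sill [([276.0, 205.0], 0.62)]
flap_edge [([277.0, 211.0], 0.36), ([286.0, 257.0], 0.36)]
waste_pack [([174.0, 295.0], 0.94), ([185.0, 238.0], 0.88), ([286.0, 257.0], 0.79)]
glass_bin [([274.0, 216.0], 0.95)]
[([285.0, 256.0, 16.0, 31.0], 0.9), ([180.0, 240.0, 30.0, 25.0], 0.71), ([172.0, 293.0, 25.0, 31.0], 0.69), ([219.0, 306.0, 22.0, 14.0], 0.67), ([334.0, 313.0, 20.0, 25.0], 0.65)]
```

Run:
```python
import cv2,numpy as np
a=cv2.imread("pics/top0.png")[150:330,150:390];cv2.imwrite("pics/a.png",cv2.resize(a,None,fx=3.3,fy=3.3,interpolation=2))
b=cv2.imread("pics/scene0.png")
cv2.imwrite("pics/b.png",b)
```

```text
(no output)
```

View pics/a.png

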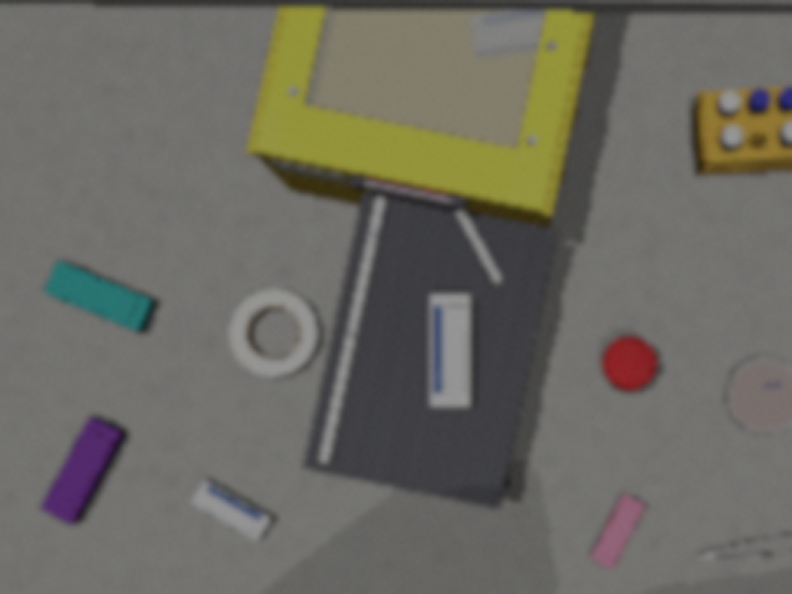

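View pics/b.png

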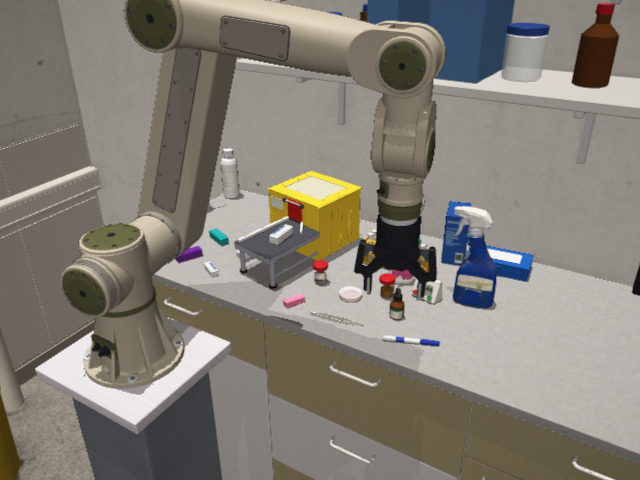

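```bash
cat > h.py <<'E'
from cell import *
import numpy as np,cv2
from scipy.optimize import least_squares
def proj(P,c="top"):
    i=camera_info(c);V=np.array(i["view"]);f=240/np.tan(np.radians(i["vfov"]/2))
    q=np.c_[np.atleast_2d(P),np.ones(len(np.atleast_2d(P)))]@V.T
    return np.c_[i["cx"]+f*q[:,0]/-q[:,2],i["cy"]-f*q[:,1]/-q[:,2]]
def back(uv,z,c="top"):
    i=camera_info(c);V=np.array(i["view"]);f=240/np.tan(np.radians(i["vfov"]/2))
    d=np.array([(uv[0]-i["cx"])/f,-(uv[1]-i["cy"])/f,-1])@V[:3,:3];o=-V[:3,:3].T@V[:3,3]
    return o+d*(z-o[2])/d[2]
def T(p,P):
    P=np.atleast_2d(P);c,s=np.cos(p[2]),np.sin(p[2])
    return np.c_[p[0]+c*P[:,0]-s*P[:,1],p[1]+s*P[:,0]+c*P[:,1],P[:,2]]
def inv(p,P):
    P=np.atleast_2d(P);c,s=np.cos(p[2]),np.sin(p[2]);x,y=P[:,0]-p[0],P[:,1]-p[1]
    return np.c_[c*x+s*y,-s*x+c*y,P[:,2]]
def packpose(bp,f=None,seed=None):
    "pack top in top view: bright pixels on the deck"
    f=grab_frame("top") if f is None else f
    m=(f.min(2)>115).astype(np.uint8)
    reg=np.zeros_like(m);poly=T(bp,np.array([[-198,-106,112],[-198,2,112],[-60,2,112],[-60,-106,112]])/1e3)
    return f,m,reg,poly
E
python3 - <<'E'
from h import *
B=np.array([[0,100,176],[0,-100,176],[-200,32,100],[-200,-108,100],[-193,14,110],[-3,14,110],[-48,-74,110],[-4,-36,110]])/1e3
U=np.array([[248,153],[552,218],[305,466],[498,503],[329,462],[385,198],[499,283],[458,209]])/3.3+150
r=least_squares(lambda p:(proj(T(p,B))-U).ravel(),[.6,.1,-.2],loss="soft_l1")
p=r.x;print(p,np.round(proj(T(p,B))-U,1).tolist())
for u in [(430,294),(471,294),(471,408),(428,408)]:
    print(np.round(inv(p,back(np.array(u)/3.3+150,.125))*1e3))
for l,P in (("port",[0,0,.1]),("fence",[-.098,.014,.1])): print(l,proj(T(p,[P]),"scene"),proj(T(p,[P])))
E
```

```text
[ 0.59267723 -0.04868456 -0.18987852] [[1.2, -0.8], [-1.3, -2.2], [-0.4, 0.4], [0.8, 1.5], [0.1, 0.2], [0.6, -0.7], [-0.6, 0.2], [-0.4, 0.7]]
[[-66. -31. 125.]]
[[-60. -59. 125.]]
[[-137.  -75.  125.]]
[[-143.  -46.  125.]]
port [[292.99751653 220.22164531]] [[273.80886299 209.89623255]]
fence [[265.41603856 230.37044972]] [[259.06700458 249.81981819]]
```

```bash
cat >> h.py <<'E'
from scipy.spatial.transform import Rotation as R
BP=np.array([0.59268,-0.04868,-0.18988])
def st():
    o=get_obs();M=R.from_quat(o["tcp_rot"]).as_matrix();p=inv(BP,o["eef_pos"])[0]
    yaw=lambda v:round(float(np.arctan2(v[1],v[0])-BP[2]),3)
    print("t",round(float(o["time"]),2),"bin mm",np.round(p*1e3,1),"xz",np.round(M[2,0],3),"y-dir in bin",yaw(M[:,1]),"z-dir in bin",yaw(M[:,2]),"F",np.round(o["ft_force"],1),"j",np.round(o["joints"],2),"w",round(float(o["width"]),3))
    return o,M
def delta(x,y,z):
    "tool-axes shift (cm) to bin-frame point in mm"
    o=get_obs();M=R.from_quat(o["tcp_rot"]).as_matrix()
    return np.round(M.T@(T(BP,[[x/1e3,y/1e3,z/1e3]])[0]-o["eef_pos"])*100,2)
E
python3 - <<'E'
from h import *
o,M=st();print(M.round(3));print(delta(-101,-101,231),delta(-101,-101,108))
for z in(.4,.5,.6,.7):
    P=back((300,152),z);print(z,P.round(3),proj([P,P+[0,-.3,0],P+[0,.1,0]],"scene").round().tolist())
E
```

```text
t 0.9 bin mm [-308.7 -564.9  231.3] xz -1.0 y-dir in bin -1.057 z-dir in bin -2.628 F [ 0.4  0.4 -0.3] j [-1.39  0.31  0.05  1.3  -0.    1.43] w 0.085
[[-0.     0.318 -0.948]
 [-0.    -0.948 -0.318]
 [-1.     0.     0.   ]]
[ 3.000e-02 -3.020e+01 -4.088e+01] [ 12.33 -30.2  -40.88]
0.4 [ 0.652 -0.117  0.4  ] [[323.0, 118.0], [429.0, 135.0], [292.0, 113.0]]
0.5 [ 0.625 -0.121  0.5  ] [[319.0, 83.0], [429.0, 97.0], [287.0, 79.0]]
0.6 [ 0.599 -0.124  0.6  ] [[314.0, 44.0], [430.0, 54.0], [281.0, 41.0]]
0.7 [ 0.573 -0.127  0.7  ] [[309.0, 1.0], [431.0, 7.0], [274.0, -0.0]]
```

Run:
```python
from h import *
for z in np.arange(.4,.95,.05): print(round(z,2),proj([[.183,-.545,z]],"scene").round()[0])
f=cv2.imread("pics/scene0.png");cv2.imwrite("pics/c.png",cv2.resize(f[130:320,200:460],None,fx=3,fy=3,interpolation=2))
```

```text
0.4 [398. 219.]
0.45 [400. 193.]
0.5 [401. 165.]
0.55 [403. 136.]
0.6 [405. 106.]
0.65 [407.  73.]
0.7 [410.  39.]
0.75 [412.   3.]
0.8 [415. -35.]
0.85 [417. -75.]
0.9 [ 420. -118.]
```

View pics/c.png

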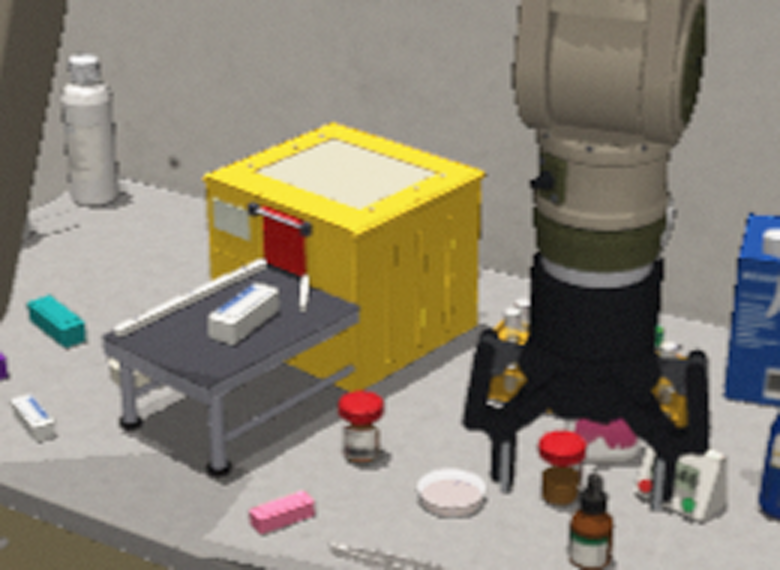

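Call:
move_arm(
  deltas=[
    [0, -4, 0, 0, 1],
    [0, -8, 0, 0, 1],
    [0, -12, 0, 0, 1],
    [0, -16, 0, 0, 1],
    [0, -20, 0, 0, 1],
  ],
)

```text
time: 1.32
eef_pos: [0.1189, -0.3537, 0.231]
tcp_rot: [-0.698, -0.114, 0.698, -0.114]
ft_force: [-0.8, -0.7, 0.8]
width: 0.0852
```

Call:
move_arm(
  deltas=[
    [0, -4, 0, 0, 1],
    [0, -8, 0, 0, 1],
    [0, -12, 0, 0, 1],
    [0, -12, 0, 0, 1],
    [0, -12, 0, 0, 1],
  ],
)

```text
time: 1.73
eef_pos: [0.0809, -0.2405, 0.2317]
tcp_rot: [-0.698, -0.112, 0.698, -0.115]
ft_force: [0.4, -1.3, 0.1]
width: 0.0854
```

```bash
python3 -c "
from h import *
o,M=st();print(o['eef_pos'],M.round(3))"
```

```text
t 1.73 bin mm [-466.4 -285.   231.7] xz -1.0 y-dir in bin -1.058 z-dir in bin -2.629 F [ 0.4 -1.3  0.1] j [-1.57 -0.34 -0.59  1.31  0.    1.25] w 0.085
[ 0.0808898  -0.24054161  0.23172457] [[ 0.     0.317 -0.948]
 [-0.003 -0.948 -0.317]
 [-1.     0.003  0.001]]
```

Call:
move_arm(
  deltas=[
    [0, 0.2, -4, -0.12, 0.45],
    [0, 0.4, -8, -0.24, 0.45],
    [0, 0.6, -12, -0.36, 0.45],
    [0, 0.8, -16, -0.48, 0.45],
    [0, 1, -20, -0.6, 0.45],
  ],
)

```text
time: 2.15
eef_pos: [0.275, -0.1882, 0.2316]
tcp_rot: [0.633, 0.315, -0.633, 0.316]
ft_force: [-0.3, -1.2, 0.3]
width: 0.0384
```

```bash
python3 -c "
from h import *
o,M=st();print(delta(-101,-103,200))"
```

```text
t 2.15 bin mm [-285.6 -197.   231.6] xz -1.0 y-dir in bin -0.456 z-dir in bin -2.027 F [-0.3 -1.2  0.3] j [-0.84 -0.16 -0.47  1.26 -0.    1.37] w 0.038
[  3.17  12.43 -16.57]
```

Call:
move_arm(
  deltas=[
    [0.5, 2.3, -3.1, -0.12, 0.45],
    [1, 4.6, -6.2, -0.24, 0.45],
    [1.5, 7, -9.4, -0.36, 0.45],
    [2, 9.4, -12.5, -0.456, 0.45],
    [2.5, 11.7, -15.6, -0.456, 0.45],
  ],
)

```text
time: 2.57
eef_pos: [0.4633, -0.1341, 0.2053]
tcp_rot: [0.545, 0.45, -0.545, 0.451]
ft_force: [-0.2, -1.4, -0.2]
width: 0.0385
```

```bash
python3 -c "
from h import *
f=grab_frame('top');g=grab_frame('scene')
o,M=st();print(delta(-101,-103,103))
cv2.imwrite('pics/d.png',np.hstack([cv2.resize(f[150:330,200:380],(400,400)),cv2.resize(g[160:310,200:350],(400,400))])[:,:,::-1])"
```

```text
t 2.67 bin mm [-108.8 -107.7  203.9] xz -1.0 y-dir in bin -0.001 z-dir in bin -1.571 F [-0.7 -0.  -1.3] j [-0.45  0.15 -0.23  1.19  0.    1.31] w 0.039
[10.09  0.78 -0.46]
```

View pics/d.png

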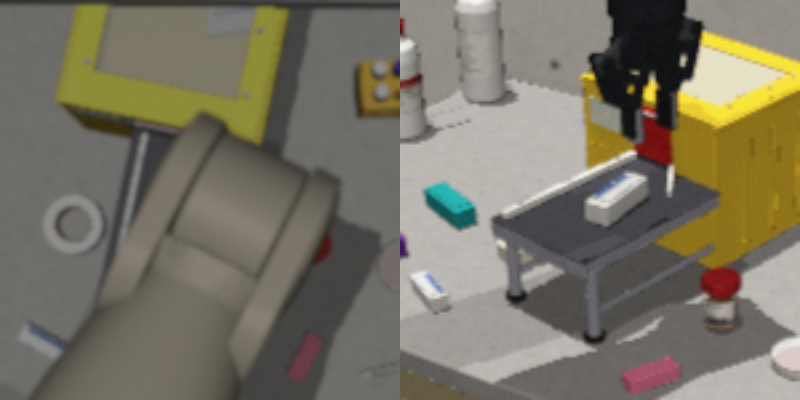

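Call:
move_arm(
  deltas=[
    [3, 0.8, 0, 0, 0.45],
    [6, 0.8, 0, 0, 0.45],
    [8.5, 0.8, 0, 0, 0.45],
    [9.7, 0.8, 0, 0, 0.45],
    [10, 0.8, 0, 0, 0.45],
  ],
)

```text
time: 3.08
eef_pos: [0.4663, -0.136, 0.1031]
tcp_rot: [-0.546, -0.45, 0.547, -0.447]
ft_force: [0.2, -0.2, -0.1]
width: 0.0384
```

```bash
python3 -c "
from h import *
g=grab_frame('scene')
o,M=st();print(delta(-101,-25,103))
cv2.imwrite('pics/e.png',cv2.resize(g[170:290,210:370],(800,600))[:,:,::-1])"
```

```text
t 3.13 bin mm [-107.1 -109.7  104.1] xz -1.0 y-dir in bin -0.006 z-dir in bin -1.576 F [ 0.1 -0.9 -0.4] j [-0.45  0.23 -0.4   0.95 -0.    1.32] w 0.038
[ 0.11  0.56 -8.48]
```

View pics/e.png

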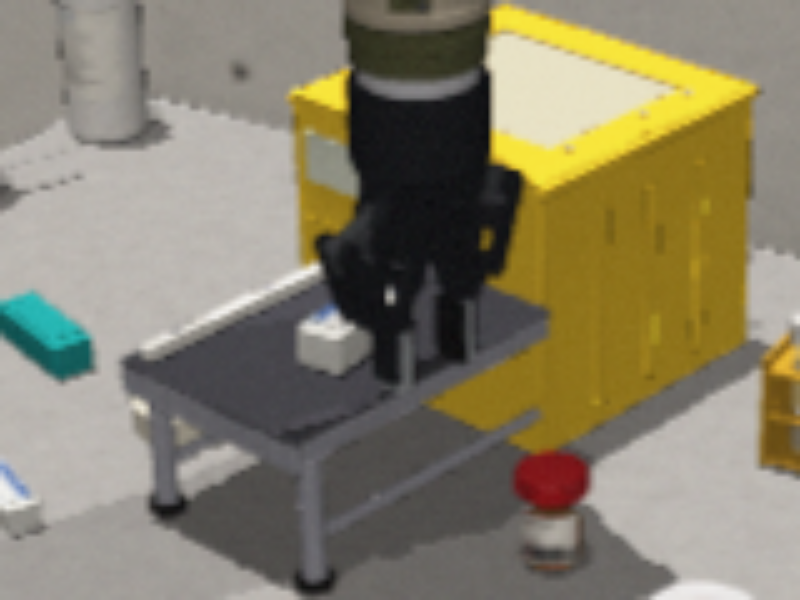

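Call:
move_arm(
  deltas=[
    [0.1, 0.5, -1, 0, 0.45],
    [0.1, 0.5, -2.2, 0, 0.45],
    [0.1, 0.5, -3.2, 0, 0.45],
    [0.1, 0.5, -4.2, 0, 0.45],
    [0.1, 0.5, -5.2, 0, 0.45],
  ],
)

```text
time: 3.55
eef_pos: [0.4834, -0.0854, 0.1062]
tcp_rot: [0.546, 0.448, -0.546, 0.45]
ft_force: [-0.6, -1.0, 0.5]
width: 0.0383
```

Call:
move_arm(
  deltas=[
    [0, 0, -0.7, 0, 0.45],
    [0, 0, -1.4, 0, 0.45],
    [0, 0, -2, 0, 0.45],
    [0, 0, -2.4, 0, 0.45],
    [0, 0, -2.6, 0, 0.45],
  ],
)

```text
time: 3.97
eef_pos: [0.4878, -0.0604, 0.1053]
tcp_rot: [-0.546, -0.449, 0.546, -0.449]
ft_force: [0.2, -1.5, 0.6]
width: 0.0386
```

```bash
python3 -c "
from h import *
g=grab_frame('scene')
o,M=st();print(delta(-101,-25,103))
cv2.imwrite('pics/f.png',cv2.resize(g[170:290,210:370],(800,600),interpolation=2)[:,:,::-1])"
```

```text
t 4.02 bin mm [-100.8  -31.3  105.3] xz -1.0 y-dir in bin -0.005 z-dir in bin -1.576 F [ 0.   0.  -0.3] j [-0.29  0.23 -0.39  0.95  0.    1.48] w 0.038
[ 0.23 -0.02 -0.63]
```

View pics/f.png

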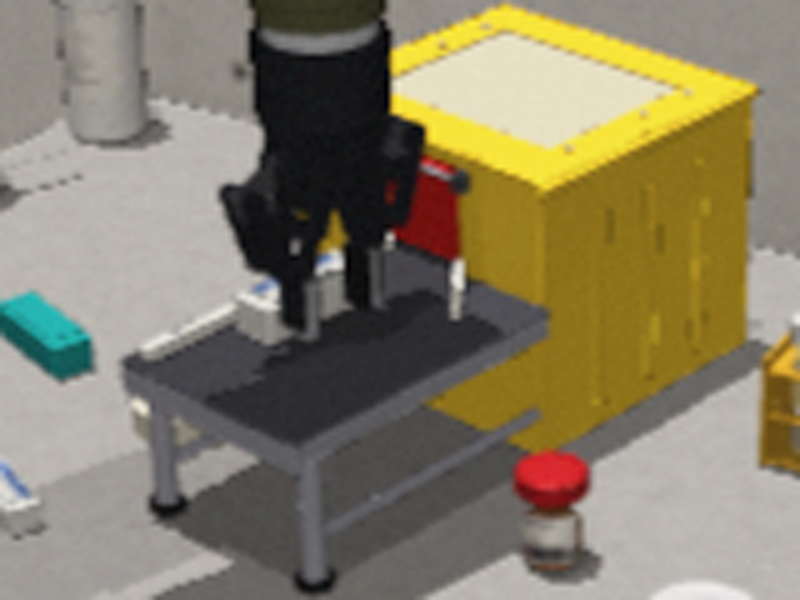

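Call:
move_arm(
  deltas=[
    [0, 0, -0.2, 0, 0.45],
    [0, 0, -0.35, 0, 0.45],
    [0, 0, -0.5, 0, 0.45],
    [0, 0, -0.5, 0, 0.45],
  ],
)

```text
time: 4.35
eef_pos: [0.4887, -0.056, 0.1052]
tcp_rot: [0.546, 0.449, -0.546, 0.449]
ft_force: [0.2, 0.1, 0.2]
width: 0.0383
```

```bash
python3 -c "
from h import *
o,M=st()"
```

```text
t 4.35 bin mm [-100.7  -26.9  105.2] xz -1.0 y-dir in bin -0.006 z-dir in bin -1.576 F [0.2 0.1 0.2] j [-0.28  0.23 -0.39  0.95  0.    1.49] w 0.038
```

Call:
move_arm(
  deltas=[
    [0, 0, -0.1, 0, 0.45],
    [0, 0, -0.2, 0, 0.45],
    [0, 0, -0.2, 0, 0.45],
  ],
)

```text
time: 4.6
eef_pos: [0.489, -0.054, 0.1052]
tcp_rot: [-0.546, -0.449, 0.546, -0.449]
ft_force: [0.4, 0.2, 0.1]
width: 0.0383
```

Call:
move_arm(
  deltas=[
    [0, 0, -0.1, 0, 0.45],
    [0, 0, -0.2, 0, 0.45],
    [0, 0, -0.2, 0, 0.45],
  ],
)

```text
time: 4.85
eef_pos: [0.4896, -0.0522, 0.1054]
tcp_rot: [-0.546, -0.449, 0.546, -0.449]
ft_force: [0.0, 0.2, -0.7]
width: 0.0385
```

Call:
move_arm(
  deltas=[
    [0, 0, -0.1, 0, 0.45],
    [0, 0, -0.1, 0, 0.45],
    [0, 0, -0.2, 0, 0.45],
    [0, 0, -0.2, 0, 0.45],
  ],
)

```text
time: 5.18
eef_pos: [0.4896, -0.0521, 0.1056]
tcp_rot: [-0.545, -0.448, 0.548, -0.45]
ft_force: [-2.5, -8.2, 2.4]
width: 0.0384
```

```bash
python3 -c "
from h import *
g=grab_frame('scene')
o,M=st()
cv2.imwrite('pics/g.png',cv2.resize(g[195:255,230:310],(800,600),interpolation=2)[:,:,::-1])"
```

```text
t 5.23 bin mm [-100.6  -22.8  105.6] xz -1.0 y-dir in bin -0.006 z-dir in bin -1.577 F [-2.1 -8.4  1.6] j [-0.27  0.23 -0.38  0.95 -0.    1.5 ] w 0.038
```

View pics/g.png

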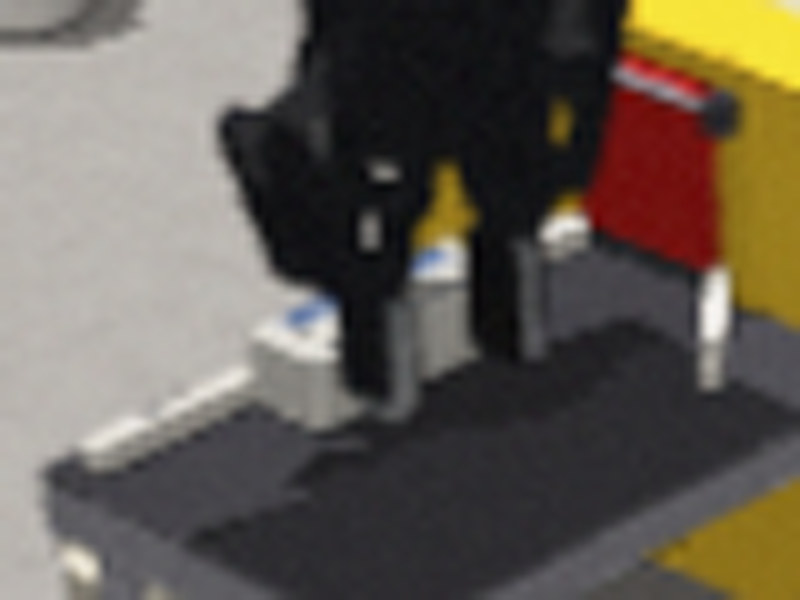

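Call:
move_arm(
  deltas=[
    [0, 0, 1.5, 0, 0.45],
    [0, 0, 3, 0, 0.45],
    [-3.5, 0, 3, 0, 0.6],
    [-7, 0, 3, 0, 1],
    [-7, -1, 3, 0, 1],
  ],
)

```text
time: 5.65
eef_pos: [0.4789, -0.0793, 0.1813]
tcp_rot: [0.549, 0.445, -0.544, 0.452]
ft_force: [1.3, -0.1, 0.6]
width: 0.073
```

Call:
move_arm(
  deltas=[
    [0, -4, -0.5, 0, 1],
    [0, -8, -2, 0, 1],
    [0, -10.6, -4, 0, 1],
    [0, -10.6, -5.1, 0, 1],
    [0, -10.6, -5.1, 0, 1],
  ],
)

```text
time: 6.07
eef_pos: [0.3788, -0.0053, 0.1754]
tcp_rot: [0.546, 0.449, -0.545, 0.449]
ft_force: [0.4, -0.5, -0.2]
width: 0.0854
```

```bash
python3 -c "
from h import *
f=grab_frame('top');g=grab_frame('scene')
o,M=st();print(delta(-217,0,93))
cv2.imwrite('pics/i.png',np.hstack([cv2.resize(f[150:310,220:340],(300,400),interpolation=2),cv2.resize(g[185:275,210:320],(489,400),interpolation=2)])[:,:,::-1])"
```

```text
t 6.17 bin mm [-216.     0.9  175.6] xz -1.0 y-dir in bin -0.004 z-dir in bin -1.575 F [ 0.3 -0.2  1. ] j [-0.23 -0.04 -0.5   1.1  -0.    1.53] w 0.085
[ 8.26 -0.11  0.09]
```

View pics/i.png

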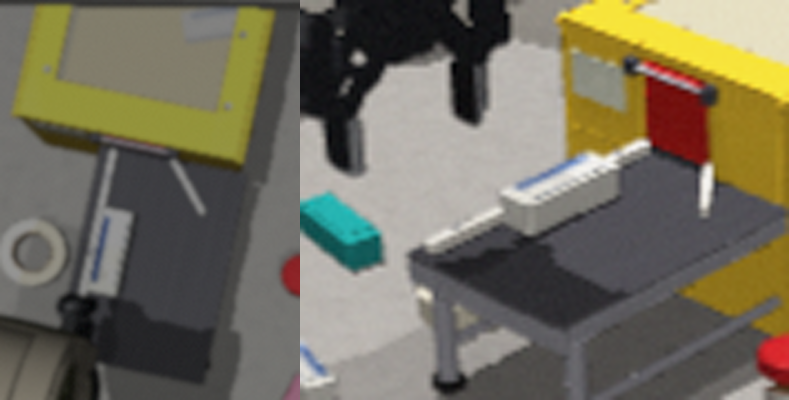

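Call:
move_arm(
  deltas=[
    [3, 0, 0.1, 0, 1],
    [6, 0, 0.1, 0, 1],
    [7.6, 0, 0.1, 0, 1],
    [8.1, 0, 0.1, 0, 1],
    [8.1, 0, 0.1, 0, 1],
  ],
)

```text
time: 6.58
eef_pos: [0.3795, -0.0085, 0.0931]
tcp_rot: [-0.546, -0.449, 0.547, -0.448]
ft_force: [-0.9, -0.3, 0.4]
width: 0.0854
```

```bash
python3 -c "
from h import *
g=grab_frame('scene')
o,M=st();print(delta(-69,0,93))
print([inv(BP,back((220+u/2.5,150+v/2.5),.125)).round(3) for u,v in((80,290),(118,296),(133,210))])
cv2.imwrite('pics/j.png',cv2.resize(g[185:275,210:320],(733,600),interpolation=2)[:,:,::-1])"
```

```text
t 6.63 bin mm [-216.1   -0.7   94.2] xz -1.0 y-dir in bin -0.006 z-dir in bin -1.577 F [ 0.4 -0.4  0.6] j [-0.23  0.04 -0.65  0.89 -0.    1.53] w 0.085
[ 0.11 14.71 -0.16]
[array([[-0.138,  0.019,  0.125]]), array([[-0.137, -0.016,  0.125]]), array([[-0.058, -0.013,  0.125]])]
```

View pics/j.png

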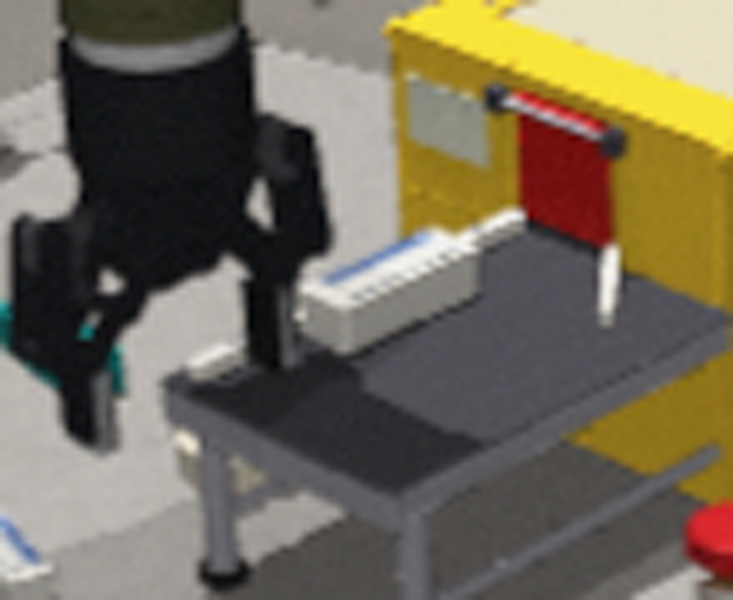

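Call:
move_arm(
  deltas=[
    [0, 1, 0, 0, 1],
    [0, 2, 0, 0, 1],
    [0, 3, 0, 0, 1],
    [0, 4, 0, 0, 1],
    [0, 5, 0, 0, 1],
  ],
)

```text
time: 7.05
eef_pos: [0.4309, -0.0182, 0.0948]
tcp_rot: [0.547, 0.448, -0.546, 0.449]
ft_force: [-0.8, -0.1, 0.0]
width: 0.0855
```

Call:
move_arm(
  deltas=[
    [0, 1.2, 0, 0, 1],
    [0, 2.4, 0, 0, 1],
    [0, 3.6, 0, 0, 1],
    [0, 4.6, 0, 0, 1],
    [0, 5, 0, 0, 1],
  ],
)

```text
time: 7.47
eef_pos: [0.4802, -0.028, 0.0944]
tcp_rot: [0.547, 0.448, -0.546, 0.449]
ft_force: [-1.0, -0.3, 0.8]
width: 0.0856
```

```bash
python3 -c "
from h import *
g=grab_frame('scene')
o,M=st();print(delta(-69,0,93))
cv2.imwrite('pics/k.png',cv2.resize(g[185:275,220:330],(733,600),interpolation=2)[:,:,::-1])"
```

```text
t 7.52 bin mm [-114.5   -0.9   94.3] xz -1.0 y-dir in bin -0.006 z-dir in bin -1.576 F [ 0.3 -0.5 -0.1] j [-0.23  0.22 -0.43  0.92 -0.    1.54] w 0.085
[ 0.14  4.54 -0.12]
```

View pics/k.png

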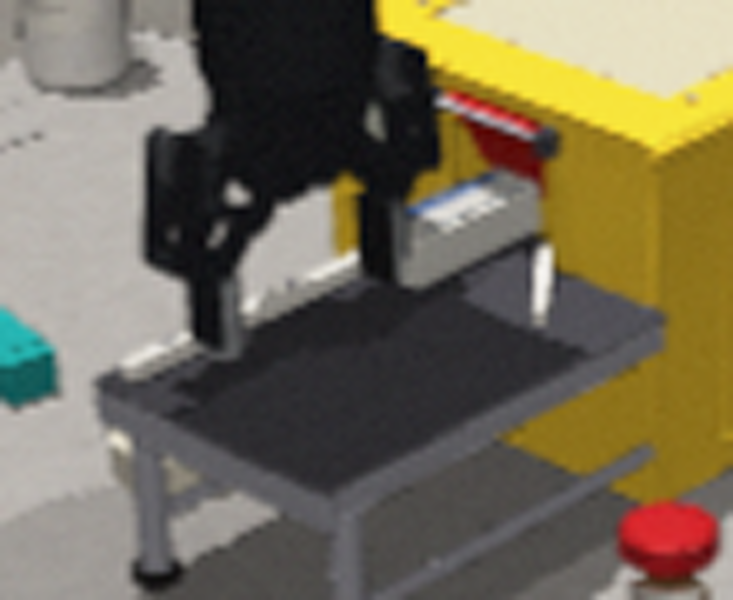

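Call:
move_arm(
  deltas=[
    [0, 1, 0, 0, 1],
    [0, 2, 0, 0, 1],
    [0, 3, 0, 0, 1],
    [0, 3.5, 0, 0, 1],
    [0, 3.5, 0, 0, 1],
  ],
)

```text
time: 7.93
eef_pos: [0.5141, -0.0347, 0.0944]
tcp_rot: [0.547, 0.448, -0.546, 0.449]
ft_force: [-0.8, 0.1, 0.1]
width: 0.0856
```

Call:
move_arm(
  deltas=[
    [0, 0.4, 0, 0, 1],
    [0, 0.7, 0, 0, 1],
    [0, 0.7, 0, 0, 1],
  ],
)

```text
time: 8.18
eef_pos: [0.5163, -0.035, 0.0932]
tcp_rot: [-0.545, -0.45, 0.548, -0.447]
ft_force: [-5.5, -0.1, -0.1]
width: 0.0858
```

```bash
python3 -c "
from h import *
g=grab_frame('scene');f=grab_frame('top')
cv2.imwrite('pics/l_s.png',g[:,:,::-1]);cv2.imwrite('pics/l_t.png',f[:,:,::-1])
o,M=st()
for l in ('waste_pack','flap_edge','port'): print(l,[(np.round(d['xy']).tolist(),round(d['confidence'],2)) for d in pinpoint(l,'scene')][:5])
for a in(0,.3,.6,.9,1.2): print(a,proj(T(BP,[[.0025+.056*np.sin(a),0,.16-.056*np.cos(a)]]),'scene').round(1))
"
```

```text
t 8.28 bin mm [-77.6  -1.   93.2] xz -1.0 y-dir in bin -0.006 z-dir in bin -1.576 F [-5.1  1.5 -0.5] j [-0.22  0.29 -0.34  0.95 -0.    1.54] w 0.086
waste_pack [([219.0, 238.0], 0.63), ([186.0, 254.0], 0.61), ([302.0, 227.0], 0.58), ([296.0, 303.0], 0.57), ([296.0, 217.0], 0.17)]
flap_edge []
port [([289.0, 222.0], 0.8)]
0 [[293.6 218.7]]
0.3 [[297.4 216.1]]
0.6 [[300.9 212.2]]
0.9 [[303.7 207.3]]
1.2 [[305.5 202. ]]
```

```bash
python3 -c "
import cv2,numpy as np
g=cv2.imread('pics/l_s.png');f=cv2.imread('pics/l_t.png')
cv2.imwrite('pics/l.png',np.hstack([cv2.resize(g[180:250,245:330],(486,400),interpolation=2),cv2.resize(f[170:270,230:308],(312,400),interpolation=2)]))"
```

```text
(no output)
```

View pics/l.png

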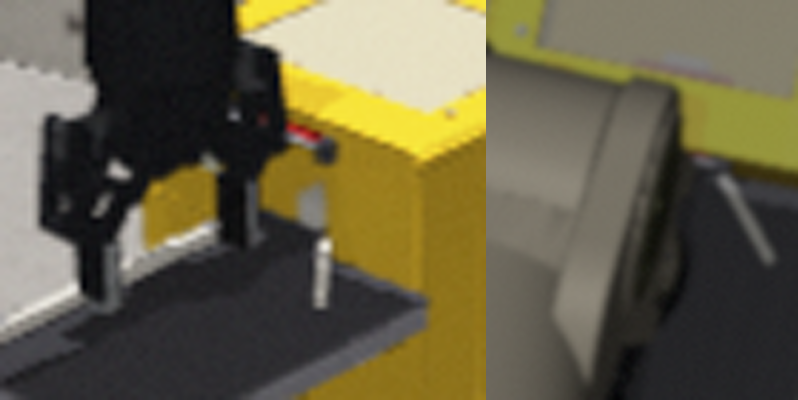

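```bash
python3 -c "
from h import *
P=[[0,-.036,.1],[0,-.036,.166],[0,.024,.1]]+[[x,y,z] for x in(-.02,0,.02) for y in (-.012,.016) for z in(.1,.125)]+[[-.0206,-.012,.106]]
for a,b in zip(P,proj(T(BP,P),'scene')): print(a,((b-[245,180])*5.71).round())
g=cv2.imread('pics/l_s.png');print(g[208:224,292:306].min(2))"
```

```text
[0, -0.036, 0.1] [325. 250.]
[0, -0.036, 0.166] [322. 132.]
[0, 0.024, 0.1] [241. 216.]
[-0.02, -0.012, 0.1] [264. 250.]
[-0.02, -0.012, 0.125] [262. 205.]
[-0.02, 0.016, 0.1] [224. 234.]
[-0.02, 0.016, 0.125] [223. 190.]
[0, -0.012, 0.1] [291. 236.]
[0, -0.012, 0.125] [290. 192.]
[0, 0.016, 0.1] [252. 221.]
[0, 0.016, 0.125] [250. 177.]
[0.02, -0.012, 0.1] [318. 223.]
[0.02, -0.012, 0.125] [317. 180.]
[0.02, 0.016, 0.1] [279. 208.]
[0.02, 0.016, 0.125] [277. 164.]
[-0.0206, -0.012, 0.106] [262. 240.]
[[ 26  27  27  26  26  27  28  30  29  36  39  35  30  26]
 [ 26  24  30  28  26  25  27  24  28  25  26  26  29  29]
 [ 28  26  26  26  26  25  28  29  30  29  27  27  29  27]
 [ 24  27  28  27  26  23  28  33  44  41  30  24  29  30]
 [ 26  25  28  26  27  33  44  65  83  64  32  28  26  28]
 [ 28  24  24  28  34  63  84 102 107  81  36  28  27  32]
 [ 24  24  23  24  46  87 113 114 118  87  41  27  30  29]
 [ 26  24  25  27  47  96 123 123 121  98  52  27  29  28]
 [ 33  31  28  25  45  96 126 128 123 101  51  27  28  28]
 [ 47  43  34  32  46  97 125 124 126 103  52  28  27  31]
 [ 34  40  44  36  44  84 121 122 125 103  53  29  28  31]
 [ 32  34  34  33  38  58  83 106 116  91  46  29  29  29]
 [ 34  36  34  35  35  33  36  52  66  58  30  28  29  27]
 [ 33  33  33  34  36  33  35  36  50  85  76  38  28  27]
 [ 34  34  35  32  35  32  36  36 100 181 168  47  27  29]
 [ 36  35  33  33  31  38  38  43 119 207 183  45  29  25]]
```

Call:
move_arm(
  deltas=[
    [0, -1, 0, 0, 1],
    [0, -3, 0, 0, 1],
    [0, -6, 0, 0, 1],
    [0, -9.5, 0, 0, 1],
    [0, -13, 0, 0, 1],
  ],
)

```text
time: 8.85
eef_pos: [0.3903, -0.0101, 0.0941]
tcp_rot: [0.547, 0.449, -0.546, 0.449]
ft_force: [0.2, 0.7, 0.5]
width: 0.0853
```

```bash
python3 -c "
from h import *
g=grab_frame('scene');f=grab_frame('top')
cv2.imwrite('pics/m_s.png',g[:,:,::-1]);cv2.imwrite('pics/m_t.png',f[:,:,::-1])
o,M=st()
for c in('scene','top'):
  for l in ('waste_pack','flap_edge'): print(l,[(np.round(d['xy']).tolist(),round(d['confidence'],2)) for d in pinpoint(l,c)][:6])
a=g.astype(int);red=(a[:,:,0]>90)&(a[:,:,1]<60)&(a[:,:,2]<60);ys,xs=np.nonzero(red[190:235,280:315]);print('red',len(ys),ys.min()+190,ys.max()+190,xs.min()+280,xs.max()+280)
g0=cv2.imread('pics/scene0.png')[:,:,::-1].astype(int);red=(g0[:,:,0]>90)&(g0[:,:,1]<60)&(g0[:,:,2]<60);ys,xs=np.nonzero(red[190:235,280:315]);print('red0',len(ys),ys.min()+190,ys.max()+190,xs.min()+280,xs.max()+280)
"
```

```text
t 8.95 bin mm [-2.125e+02  2.000e-01  9.300e+01] xz -1.0 y-dir in bin -0.005 z-dir in bin -1.576 F [ 0.3 -1.2  0.9] j [-0.23  0.05 -0.64  0.89 -0.    1.53] w 0.086
waste_pack [([296.0, 300.0], 0.67), ([396.0, 319.0], 0.62), ([218.0, 240.0], 0.6), ([186.0, 252.0], 0.55), ([211.0, 275.0], 0.44), ([292.0, 223.0], 0.4)]
flap_edge [([293.0, 218.0], 0.54)]
waste_pack [([182.0, 236.0], 0.81), ([174.0, 293.0], 0.57), ([335.0, 310.0], 0.52)]
flap_edge [([380.0, 272.0], 0.65)]
red 214 199 221 288 301
red0 218 199 221 288 301
```

```bash
python3 -c "
import cv2,numpy as np
g=cv2.imread('pics/m_s.png');f=cv2.imread('pics/m_t.png')
cv2.imwrite('pics/m.png',np.hstack([cv2.resize(g[180:270,220:320],(444,400),interpolation=2),cv2.resize(f[145:265,225:330],(350,400),interpolation=2)]))"
```

```text
(no output)
```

View pics/m.png

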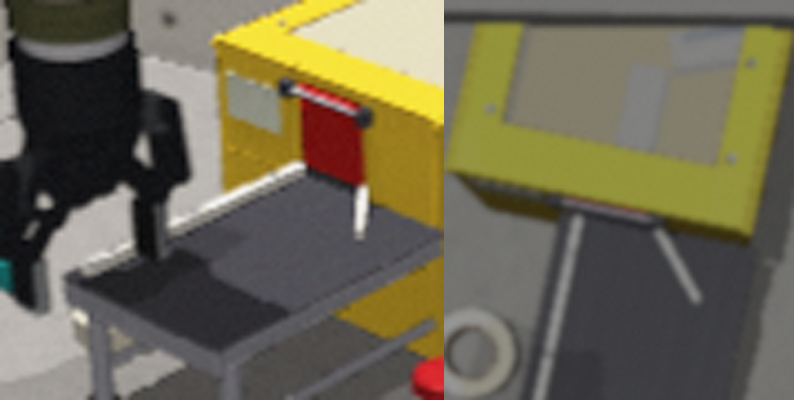

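Call:
move_arm(
  deltas=[
    [-1, 0, 0, 0, 1],
    [-3, 0, 0, 0, 1],
    [-5, 0, 0, 0, 1],
    [-5, 0, 0, 0, 1],
    [-5, 0, 0, 0, 1],
  ],
)

```text
time: 9.57
eef_pos: [0.394, -0.011, 0.1453]
tcp_rot: [0.547, 0.448, -0.546, 0.45]
ft_force: [0.2, -0.3, -0.8]
width: 0.0857
```

```bash
python3 -c "
from h import *
f=grab_frame('top').astype(int);a=cv2.imread('pics/top0.png')[:,:,::-1].astype(int)
d=(abs(f-a).max(2)>40).astype(np.uint8)
n,l,s,c=cv2.connectedComponentsWithStats(d);print([x.tolist() for x in s[1:] if x[4]>8])
st();print(sign_off())"
```

```text
[[279, 239, 14, 35, 453], [183, 260, 63, 51, 582], [248, 260, 16, 30, 220], [170, 278, 19, 31, 249], [312, 280, 4, 13, 33], [234, 285, 34, 62, 738], [214, 296, 15, 11, 59], [227, 307, 3, 6, 11], [176, 316, 6, 19, 44], [332, 336, 33, 6, 128], [219, 339, 14, 17, 161], [143, 367, 82, 60, 1305], [230, 367, 4, 4, 11], [228, 373, 4, 13, 40], [223, 394, 97, 86, 2893], [486, 395, 83, 50, 1659], [548, 417, 92, 63, 2335], [97, 418, 27, 62, 145], [320, 423, 2, 6, 10], [227, 425, 74, 55, 2973], [556, 424, 3, 4, 9], [188, 426, 33, 54, 788], [196, 427, 12, 14, 109], [568, 429, 9, 14, 47], [202, 439, 9, 6, 14], [205, 442, 9, 16, 93], [78, 459, 23, 21, 211], [439, 464, 57, 16, 563], [506, 466, 18, 14, 112], [610, 468, 30, 12, 190], [499, 477, 8, 3, 13]]
t 9.62 bin mm [-203.4   -0.4  144.3] xz -1.0 y-dir in bin -0.006 z-dir in bin -1.576 F [ 0.2  0.4 -0.1] j [-0.23  0.01 -0.54  1.02 -0.    1.53] w 0.085
the job is handed in; nothing more can be done
None
```

The pack is in the bin and the flap is shut. I handed the job in at 9.6 s, with the fingers drawn back clear of the bin and raised above the tray.

- **Sideways push:** I pushed the pack with both fingertips until it pressed on the fence at about 8 N. A picture then showed it lying flat along the fence.
- **End push:** I pushed it from behind with the front finger of the open gripper. The moves allow no tilt, so the fingers stayed upright instead of leaning 25 to 45 degrees. At the end of the push, something on the bin stopped the gripper at about 5.5 N, probably a finger linkage on the header or pin. The finger was then still about 20 mm short of the port by my estimate. The pack had already slid on ahead of it and dropped in.
- **Last checks:** In the top view the pack lies in the bin, seen through the window, and the tray is empty. The flap's red area in the picture matches the start (214 against 218 pixels, same extent), so it is shut.
- **Unsure:** My fitted bin position was about 2 mm off at the fence. My final before-and-after comparison of the bench was cluttered by the arm and its shadows, so it does not prove every item stayed put. I saw nothing moved in the close views of the tray area, and I did not check the items farther right up close.

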